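# Shift the selector stick into third gear

### The arm

A 6-joint arm with a two-finger parallel gripper is mounted at the origin on the work surface. World frame = base frame: x ahead of the robot, y to its left, z up, the work surface at z = 0. Lengths are in m, angles in rad, forces in N, time in s.
With the tool pointing down it reaches from about 0.275 to 0.825 m from the base axis. Payload 5.2 kg.
Tool frame: the origin (TCP) lies midway between the tips of the shut fingers; the grasp point (between the pads) lies 19 mm behind it; z points along the fingers, y is the line along which they close (so a half turn about z gives the same grasp; the last joint's range is limited). The gripper opens to 93 mm and grips with 3 to 60 N. Pads are 15 mm wide; open, the fingers measure 128 mm over their backs; the gripper's body (75 mm by 188 mm) begins 65 mm behind the grasp point.
Start: joints at [-1.337, 0.259, 1.535, -0, 1.348, -0.203], TCP at [0.233, -0.498, 0.219] pointing down, gripper open.
Joint ranges: [-3.14, 3.14], [-0.91, 2.08], [0.19, 2.58], [-1.22, 4.36], [0.22, 2.71], [-3.12, 3.12]. Speed limits (rad/s): [2.57, 2.57, 3.14, 3.14, 3.14, 3.14].

### API

Orientations are given as a unit quaternion [x, y, z, w].
In Python, from plant import arm, solver, capture, finder gives the robot as it stands. Calls block until the motion is done:
- arm.goto(position, orientation): joint-space move of the TCP to a pose.
- arm.movel(position, rotation=None, max_speed=0.15): straight line of the TCP; rotation=None keeps the orientation; max_speed is the mean speed in m/s.
- arm.goto_joints(angles): joint-space move.
- arm.ungrasp() and arm.gripper_close(newtons=None): open the fingers fully, or close them until they stop; newtons is the grip in N (None keeps the last).
- arm.pause(seconds).
- solver.ik(position, orientation): joint angles nearest the present ones, or None.
- arm.state(): the state.
- capture(name): name is "side" or "top" or "wrist"; returns a dict with "pixels" (384x512x3 uint8, blue, green, red), "fx", "fy", "cx", "cy" (pixels), "view" (4x4, takes a point from world to camera coordinates); the wrist camera has in their place "tool_from_camera" (4x4, takes a point from camera to tool coordinates, whose origin is the TCP and whose axes are the flange's). Camera axes: x right, y down, z forward; pixel columns grow to the right and rows downward; lengths in m; the calibration is good to about 2 mm. A picture is of the moment at which its call begins: read the wrist's pose just before it. There is no depth.
A pose or a line that the arm cannot do raises arm.PlanningError and nothing moves.
- arm.job_done(): hands the job in; it is judged then, once.
Trained networks look in the newest picture that a camera, given by its name, has taken for a name from the list of things; names that differ only in an ending like _2 or _b are one class to them, and where a whole thing is asked for, a point or a joint stands for the part that bears it (a point fixed in the world has none). Each returns a list of dicts, best first, with "conf" (0 to 1); they miss things now and then, are a little off and sometimes report something else, mostly with a low value. They report only what shows in the picture. A call takes as long as a camera call.
- finder.find_in(camera, query): "centre" ([x, y, z] in m, in world coordinates, good to about 4 mm: the middle of the surface that is visible of it).
- finder.trace(camera, query): "region" (384x512 bool, what is visible of it).
The state is a dict: "t": time; "q": joint angles; "dq": joint speeds; "joint_efforts": joint torques, N m; "tool_pos": TCP position; "ee_rot": TCP orientation; "contact_force": force on the tool from outside, world axes, zero at the start; "wrist_torque": the same for the moment, N m; "finger_gap": finger opening in m; "gripper_force": force on a finger pad.
Only numpy, scipy, OpenCV 4.12 (cv2) and the standard library are available. Lean on these libraries where they do the work, as an engineer would, in place of code of your own. Each camera call takes 0.05 s, during which the arm holds its last target. There are 200 camera calls.

### The job

On the assembly bench, test the H-gate gear selector unit: by pushing the stick's head with the fingertips, never pinching it, bring the stick to the middle channel, take it across to the right-hand side and then push it forward, away from the robot's base, until it is fully home in the third slot (front right). Leave it there, let go, and leave the other things on the bench where they stand.

Things in the scene. Friction and masses are not known exactly. Their poses are not given: they have to be found in the camera images.
- selector: the selector unit, a grey steel box fixed to the bench, 200 mm (its x) by 190 mm (its y) by 120 mm tall, with feet 5 mm thick reaching 20 mm beyond either side; origin at the centre of its underside, z up, x axis to its front (away from the robot, turned at most 0.35 rad), y axis to its left. The stick comes up through the H-shaped gate in its flat steel deck
- gate_middle (a point): middle of the H-shaped gate, on top of the deck 120 mm up (deck 8 mm thick). Two slots along the unit's x, 64 mm long, 20 mm wide, centred on y = +22 mm (left) and -22 mm (right), joined at x = 0 by a cross channel 20 mm wide along y. Slots: first = front left, second = rear left, third = front right, fourth = rear right. The stick's 12 mm steel rod is stopped by their walls and ends
- pivot (a point): point about which the stick leans, inside the unit, 30 mm above the bench
- cross (a joint): sideways lean of the stick about the unit's x axis, rad, positive to the unit's right (-y): about -0.25 in the left slots (where it starts), +0.25 in the right ones, each with about 0.04 of play either way; limits 0.31. It can cross only with shift within about 0.045 of 0. Friction: about 3 N at the head moves it; it stays where it is left
- shift (a joint): fore-and-aft lean of the stick, rad, positive to the front (+x), about the unit's y axis (which leans with cross): 0 in the cross channel, about +0.27 fully home in a front slot, -0.27 fully home in a rear slot. Starts anywhere from -0.25 to 0.25. Friction as for cross; stays where it is left
- head_top (a point): centre of the top of the stick's head, a black upright block 46 by 46 mm in plan, 65 mm tall, from 115 to 180 mm above the pivot along the stick (upright: 145 to 210 mm above the bench), a ribbed rubber grip plate on each of its four sides. It leans with the stick: its middle travels about 75 mm from side to side, 80 mm fore and aft
- third_slot (a point): fixed point of the unit on top of the deck, where the stick's axis stands when fully home in the third slot
- face_front: front grip plate of the stick's head, 40 mm wide, 60 mm tall; origin at the centre of its outer surface, x axis straight out of it (+x of the unit), z axis up along the stick
- face_rear: rear grip plate of the stick's head, 40 mm wide, 60 mm tall; origin at the centre of its outer surface, x axis straight out of it (-x of the unit; push here to move the stick forward), z axis up along the stick
- face_left: left grip plate of the stick's head, 40 mm wide, 60 mm tall; origin at the centre of its outer surface, x axis straight out of it (+y of the unit; push here to move the stick to the right), z axis up along the stick
- face_right: right grip plate of the stick's head, 40 mm wide, 60 mm tall; origin at the centre of its outer surface, x axis straight out of it (-y of the unit), z axis up along the stick
- screwdriver: loose screwdriver with a red handle, 200 mm long, lying on the bench left of the unit; origin under its middle, x along it. Leave alone
- spray_can: loose small closed container with a white lid, 52 mm across, 105 mm tall, standing to the front left of the unit; origin at the centre of its underside. Leave alone
- parts_bin: loose blue open bin, 100 by 150 mm, 50 mm tall, right of the unit; origin at the centre of its underside. Leave alone
- power_pack: loose white power pack, 60 by 110 mm, 35 mm tall, to the front right of the unit; origin at the centre of its underside. Leave alone

How it is judged:
On the way, in this order (a step that is already met when the one before it is completed fails the run):
1. the stick has crossed to the right-hand end of the cross channel (value of joint cross above 0.17 rad and value of joint shift between -0.12 and 0.12 rad), for 0.05 s.
2. the stick is home in the third slot (value of joint cross above 0.17 rad and value of joint shift above 0.24 rad), for 0.2 s.
At the end, for the whole second after the job is handed in: the stick rests in the third slot: cross above 0.17 rad and shift above 0.24 rad, at rest (under 0.05 rad/s), and the four loose things within 20 mm of where they stood (all of step 2 and velocity of joint shift between -0.05 and 0.05 rad/s and distance of each of screwdriver, spray_can, parts_bin, power_pack from where it was at the start of the episode below 0.02 m); the robot touches nothing.
It fails at once if the stick's head is pinched: the fingers press on two opposite sides of it at once with more than 3 N each ((contact force between the fingers and face_front above 3 N and contact force between the fingers and face_rear above 3 N) or (contact force between the fingers and face_left above 3 N and contact force between the fingers and face_right above 3 N)).
It fails at once if one of the loose things is moved by more than 20 mm, or lifted (distance of any of screwdriver, spray_can, parts_bin, power_pack from where it was at the start of the episode above 0.02 m).
It also fails if it takes over 72 s, if anything falls off the work surface, if the arm or the gripper's body presses on something with over 40 N, if the wrist force passes 120 N, or if a joint passes its speed limit or range.

## Working session

There is one attempt and no reset: what is moved stays moved. The work goes in short steps, each a Python script; the robot and the scene stay as the last script left them, time stands still between calls to the robot, and variables do not carry over. Pictures are saved under pics/ and viewed, at most 10 in all, crops included, and the job is handed in when it is done.

```bash
mkdir -p pics; ls; python3 - <<'E'
from plant import arm, solver, capture, finder
import cv2,numpy as np
for c in ("side","top"):
    p=capture(c); cv2.imwrite(f"pics/{c}0.png",p["pixels"])
    print(c,p["fx"],p["cx"],p["cy"],np.round(p["view"],3).tolist())
    for n in ("selector","gate_middle","head_top","third_slot","face_front","face_rear","face_left","face_right","screwdriver","spray_can","parts_bin","power_pack"):
        try: r=finder.find_in(c,n)
        except Exception as e: print(n,e); continue
        print(n,[(np.round(d["centre"],3).tolist(),round(d["conf"],2)) for d in r[:2]])
s=arm.state();print(s)
E
```

```text
pics
side 376.237362645909 259.2462570369898 186.9036938825794 [[-0.938, -0.345, 0.015, 0.531], [-0.274, 0.716, -0.642, 0.267], [0.211, -0.607, -0.767, 0.763], [0.0, 0.0, 0.0, 1.0]]
selector [([0.525, 0.057, 0.123], 0.95), ([0.548, 0.048, 0.195], 0.35)]
gate_middle [([0.521, 0.054, 0.121], 0.95)]
head_top [([0.55, 0.046, 0.198], 0.62)]
third_slot [([0.53, 0.048, 0.117], 0.78)]
face_front []
face_rear [([0.532, 0.042, 0.178], 0.84)]
face_left [([0.555, 0.059, 0.174], 0.48)]
face_right [([0.442, 0.205, 0.024], 0.43)]
screwdriver [([0.441, 0.208, 0.021], 0.93), ([0.529, 0.051, 0.119], 0.7)]
spray_can [([0.672, 0.197, 0.095], 0.92)]
parts_bin [([0.408, -0.233, 0.01], 0.63)]
power_pack [([0.577, -0.228, 0.034], 0.93), ([0.526, 0.056, 0.122], 0.49)]
top 475.775475652223 256.5990631411923 188.39472229606233 [[-0.006, -1.0, 0.014, 0.0], [-0.994, 0.004, -0.106, 0.577], [0.106, -0.014, -0.994, 1.178], [0.0, 0.0, 0.0, 1.0]]
selector [([0.53, 0.005, 0.116], 0.55)]
gate_middle [([0.53, 0.004, 0.123], 0.64)]
head_top [([0.55, 0.037, 0.201], 0.78)]
third_slot [([0.534, 0.007, 0.118], 0.82)]
face_fr
[... 354 characters left out ...]
[-1.33681699e+00,  2.58567599e-01,  1.53502034e+00,  1.41953605e-05,
        1.34802492e+00, -2.02816083e-01]), 'dq': array([-3.08159688e-04, -9.80728152e-05, -2.10071321e-04, -8.14692277e-04,
        2.85657785e-04, -6.88702411e-04]), 'joint_efforts': array([ 3.27932166e-04, -4.37196743e+01, -2.84302747e+01,  7.20333355e-02,
        3.11923272e-02,  3.02550723e-05]), 'tool_pos': array([ 0.23268558, -0.49833961,  0.21866202]), 'ee_rot': array([ 9.76246203e-01,  2.16664142e-01,  6.76400943e-06, -1.02101667e-05]), 'contact_force': array([-0.7969921 ,  0.63822743, -0.7719905 ]), 'wrist_torque': array([0.04880146, 0.00290329, 0.00339131]), 'gripper_force': 0.0, 'finger_gap': 0.09307778610182607}
```

```bash
python3 - <<'E'
import cv2
cv2.imwrite("pics/both.png",cv2.hconcat([cv2.imread("pics/side0.png"),cv2.imread("pics/top0.png")])[:, :]) 
E
python3 - <<'E'
import cv2
a=cv2.imread("pics/top0.png");cv2.imwrite("pics/top0c.png",cv2.resize(a[80:330,100:433],None,fx=2.35,fy=2.35,interpolation=cv2.INTER_CUBIC))
E
```

```text
(no output)
```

View pics/top0c.png

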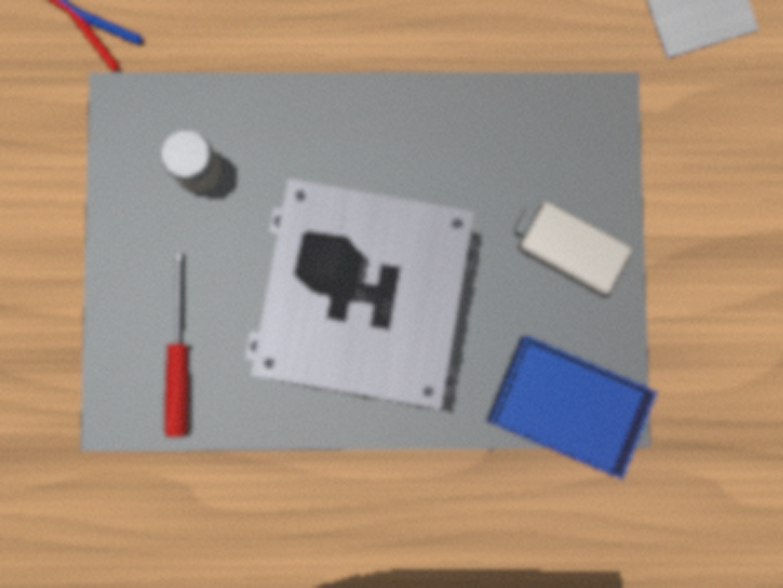

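View pics/side0.png

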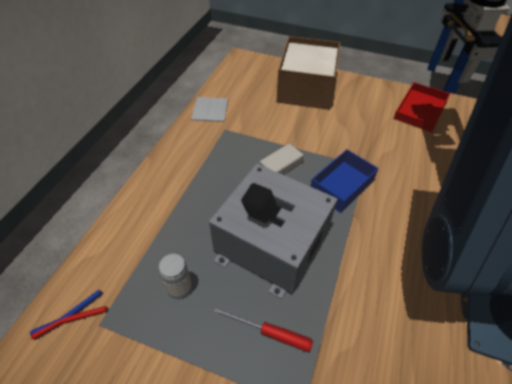

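The top crop shows the deck corners near (288,180), (474,212), (440,410) and (252,375), with the head leaning front-left at about (330,262). In the side view the head is at (262,203). Next I'll fit the unit pose and the stick lean.

```bash
cat > h.py <<'E'
import numpy as np, cv2, json, os
from scipy.spatial.transform import Rotation as Ro
from scipy.optimize import minimize
def ray(p,uv,z):
    V=np.array(p["view"]); R,t=V[:3,:3],V[:3,3]; c=-R.T@t
    d=R.T@np.array([(uv[0]-p["cx"])/p["fx"],(uv[1]-p["cy"])/p["fy"],1]); return c+d*(z-c[2])/d[2]
def proj(p,X):
    V=np.array(p["view"]); Y=np.atleast_2d(X)@V[:3,:3].T+V[:3,3]
    return np.c_[p["fx"]*Y[:,0]/Y[:,2]+p["cx"],p["fy"]*Y[:,1]/Y[:,2]+p["cy"]]
def world(U,X): # U=(x,y,yaw)
    return np.atleast_2d(X)@Ro.from_euler('z',U[2]).as_matrix().T+[U[0],U[1],0]
def stick(U,c,s,X): # X in stick frame from pivot
    R=(Ro.from_euler('x',c)*Ro.from_euler('y',s)).as_matrix()
    return world(U,np.atleast_2d(X)@R.T+[0,0,.03])
BOX=np.array([[a,b,z] for a in(-.023,.023) for b in(-.023,.023) for z in(.115,.18)])
def fit(pics,U,x0=(-.25,0.1)):
    # IoU of head silhouette with dark pixels over the head hull plus margin
    def cost(v):
        J=0
        for p,m in pics:
            a=np.zeros(m.shape,np.uint8)
            h=cv2.convexHull(proj(p,stick(U,v[0],v[1],BOX)).astype(np.float32))
            cv2.fillConvexPoly(a,np.round(h*16).astype(np.int32),255,cv2.LINE_AA,4)
            a=a/255.; J-= np.minimum(a,m).sum()/np.maximum(a,m).sum()
        return J/len(pics)
    g=[(cost((c,s)),c,s) for c in np.arange(-.3,.31,.05) for s in np.arange(-.3,.31,.05)]
    b=min(g); r=minimize(cost,b[1:],method="Nelder-Mead",options=dict(initial_simplex=[[b[1],b[2]],[b[1]+.03,b[2]],[b[1],b[2]+.03]]))
    return r.x,r.fun
E
python3 - <<'E'
from h import *
from plant import arm, solver, capture, finder
p=capture("top"); im=p["pixels"]
r=finder.trace("top","selector")[0]; print(r["conf"],r["region"].sum())
g=im.astype(float).mean(2)
# deck corners by cornerSubPix
c=(np.array([[288,180],[474,212],[440,410],[252,375]],float)/2.35+[100,80]).astype(np.float32).reshape(-1,1,2)
c=cv2.cornerSubPix(g.astype(np.uint8),c,(4,4),(-1,-1),(3,50,.01)).reshape(-1,2)
W=np.array([ray(p,x,.12) for x in c]); print(np.round(W,4)) # FL FR RR RL
print([round(np.linalg.norm(W[i]-W[i-1]),4) for i in range(4)])
L=np.array([[.1,.095,.12],[.1,-.095,.12],[-.1,-.095,.12],[-.1,.095,.12]])
f=lambda U:np.sum((world(U,L)-W)**2)
U=minimize(f,[.53,.01,-.15],method="Nelder-Mead",options=dict(xatol=1e-5,fatol=1e-10)).x;print("U",U,f(U)**.5)
s=capture("side")
print("side corners",proj(s,world(U,L)))
json.dump(list(U),open("U.json","w"))
pics=[]
for q,n in((p,"top"),(s,"side")):
    m=[]
    t=finder.trace(n,"head_top")
    if t: print(n,t[0]["conf"],t[0]["region"].sum(), np.argwhere(t[0]["region"]).mean(0)[::-1]); pics.append((q,t[0]["region"].astype(float)))
for k in ([0],[1],[0,1]):
    print(k,fit([pics[i] for i in k],U))
v,_=fit(pics,U)
o=[]
for q,m in pics:
    a=q["pixels"].copy(); a=cv2.resize(a,None,fx=4,fy=4)
    for P in (stick(U,*v,BOX[[1,3,7,5]]),world(U,L),world(U,[[-.032,.032,.12],[.032,.032,.12],[.032,.012,.12],[-.032,.012,.12]]),world(U,[[-.032,-.032,.12],[.032,-.032,.12],[.032,-.012,.12],[-.032,-.012,.12]])):
        cv2.polylines(a,[np.round(proj(q,P)*4+2).astype(int)],True,(0,255,0),1)
    u=(proj(q,world(U,[[0,0,.14]]))[0]*4).astype(int); o.append(a[u[1]-250:u[1]+250,u[0]-200:u[0]+200])
cv2.imwrite("pics/fit1.png",cv2.hconcat(o))
E
```

```text
0.56 7193
[[ 0.6438  0.0788  0.12  ]
 [ 0.6106 -0.1082  0.12  ]
 [ 0.4151 -0.0719  0.12  ]
 [ 0.4495  0.1154  0.12  ]]
[np.float64(0.1976), np.float64(0.19), np.float64(0.1989), np.float64(0.1904)]
U [ 0.52973481  0.00352369 -0.18197471] 0.002040629939710838
side corners [[209.57149765 221.36337377]
 [257.73448639 163.05291247]
 [338.34685763 198.59189172]
 [298.08619441 267.6353243 ]]
top 0.73 565 [240.19469027 192.68495575]
side 0.72 962 [259.32328482 201.87110187]
[0] (array([-0.22976124,  0.09523491]), np.float64(-0.7671185318121608))
[1] (array([-0.26034173,  0.11576338]), np.float64(-0.8390759713501795))
[0, 1] (array([-0.23597412,  0.11449829]), np.float64(-0.7929402356488403))
```

View pics/fit1.png

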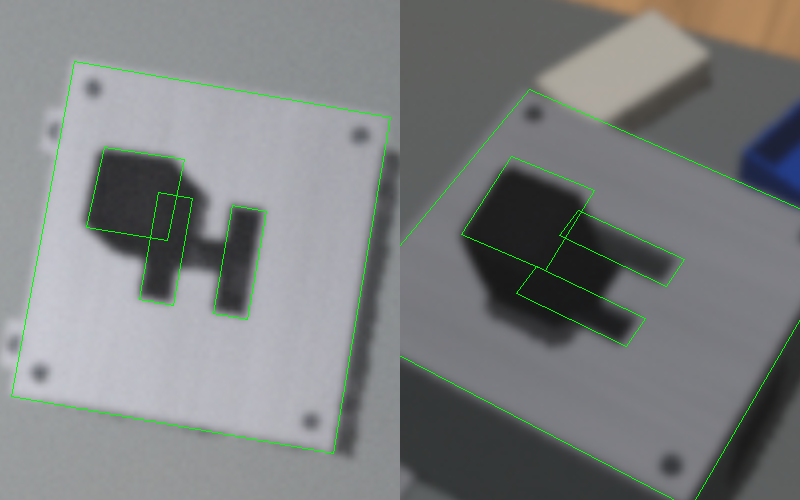

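The overlay agrees with both pictures: the deck and gate outlines fall on the edges. The unit is at (0.530, 0.0035) with yaw -0.182, and the stick is at cross about -0.24, shift about +0.11. First push: from the front, back to shift 0.

```bash
cat >> h.py <<'E'
U=json.load(open("U.json")) if os.path.exists("U.json") else None
Z=.158
def pose(ux,uy,z=Z): return world(U,[[ux,uy,z]])[0]
def quat(): return np.array([np.cos(U[2]/2),np.sin(U[2]/2),0,0])
def force(arm):  # unit axes
    return Ro.from_euler('z',-U[2]).apply(arm.state()["contact_force"])
def step(arm,a,b,n,limit,axis):
    f0=force(arm)[axis]
    for k in range(1,n+1):
        q=np.array(a)+(np.array(b)-a)*k/n
        arm.movel(pose(*q),max_speed=.06); f=force(arm)[axis]-f0
        print(np.round(q,4),round(f,1),end="; ")
        if abs(f)>limit: print("stop"); break
    print("t",arm.state()["t"]); return q
def look(capture,finder,tag):
    pics=[]
    for n in("top","side"):
        q=capture(n); t=finder.trace(n,"head_top")
        cv2.imwrite(f"pics/{tag}_{n}.png",q["pixels"])
        if t: pics.append((q,t[0]["region"].astype(float)));print(n,t[0]["conf"],t[0]["region"].sum(),fit(pics[-1:],U))
    if len(pics)>1: print("both",fit(pics,U))
    o=[]
    for q,m in pics:
        a=cv2.resize(q["pixels"],None,fx=4,fy=4); u=(proj(q,world(U,[[0,0,.14]]))[0]*4).astype(int)
        o.append(a[u[1]-250:u[1]+250,u[0]-200:u[0]+200])
    cv2.imwrite(f"pics/{tag}.png",cv2.hconcat(o))
E
python3 - <<'E'
from h import *
from plant import arm, solver, capture, finder
arm.movel(arm.state()["tool_pos"]+[0,0,.1],max_speed=.2)
arm.gripper_close(10)
print(arm.state()["finger_gap"])
arm.goto(pose(.10,.037,.31),quat())
arm.movel(pose(.10,.037),max_speed=.15)
print(arm.state()["tool_pos"],pose(.10,.037),arm.state()["t"])
step(arm,[.10,.037],[.0305,.037],10,25,0)
arm.movel(pose(.09,.037),max_speed=.15)
arm.movel(pose(.09,.13),max_speed=.2)
look(capture,finder,"p1"); print(arm.state()["t"])
E
```

```text
0.00030323195189364783
[0.63549421 0.02164907 0.15908415] [0.6347796  0.02181555 0.158     ] 7.1583
[0.0931 0.037 ] -0.8; [0.0861 0.037 ] 0.2; [0.0792 0.037 ] -0.7; [0.0722 0.037 ] -0.9; [0.0652 0.037 ] -0.3; [0.0583 0.037 ] -1.2; [0.0514 0.037 ] 0.7; [0.0444 0.037 ] 2.2; [0.0374 0.037 ] 1.9; [0.0305 0.037 ] 1.7; t 9.825
top 0.62 599 (array([-0.24909912, -0.03100464]), np.float64(-0.8638120657125766))
side 0.6 884 (array([-0.26999821, -0.02046455]), np.float64(-0.8222196269356681))
both (array([-0.24874198, -0.02782455]), np.float64(-0.8351660986203667))
11.1917
```

View pics/p1.png

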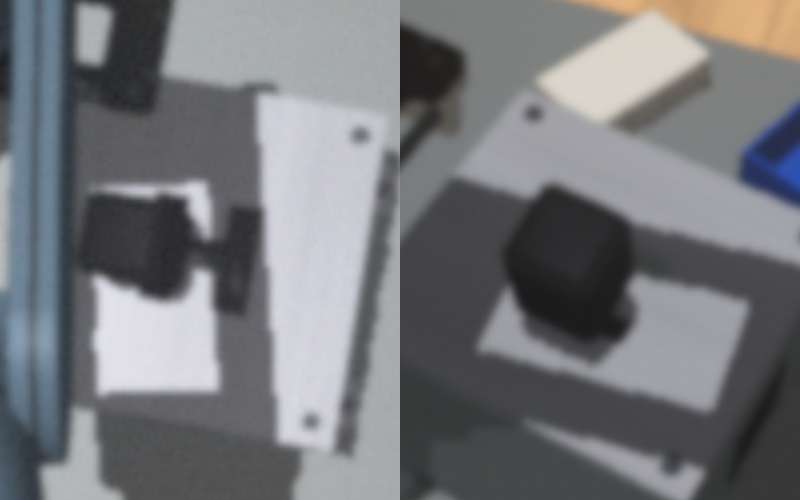

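The picture shows the head upright fore-and-aft in the left part of the cross channel (top-view head at about (135,245)). The fit gives shift about -0.025. Next is the push across.

```bash
python3 - <<'E'
from h import *
from plant import arm, solver, capture, finder
arm.movel(pose(0,.13),max_speed=.2)
e=step(arm,[0,.12],[0,.006],19,14,1)
print(force(arm))
look(capture,finder,"p2"); print(arm.state()["t"])
E
```

```text
[0.    0.114] -0.5; [0.    0.108] -0.2; [0.    0.102] -0.7; [0.    0.096] 0.4; [0.   0.09] 0.7; [0.    0.084] 0.2; [0.    0.078] 3.6; [0.    0.072] 2.9; [0.    0.066] 3.4; [0.   0.06] 3.8; [0.    0.054] 2.6; [0.    0.048] 2.8; [0.    0.042] 2.8; [0.    0.036] 3.1; [0.   0.03] 2.3; [0.    0.024] 2.3; [0.    0.018] 2.6; [0.    0.012] 2.5; [0.    0.006] 1.8; t 16.7083
[0.39564237 1.60709766 0.97496299]
side 0.79 447 (array([ 0.0726889, -0.2146759]), np.float64(-0.3041051470040686))
16.9083
```

View pics/p2.png

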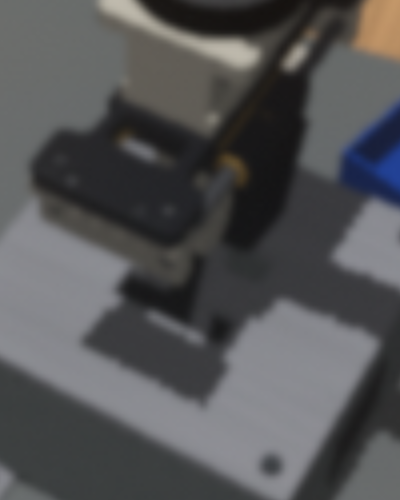

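The crossing went through freely at about 3 N; the gripper hides the head in this view (the slot shows at (180,320)). I'll push to the right-hand stop, then move round to the rear and check.

```bash
python3 - <<'E'
from h import *
from plant import arm, solver, capture, finder
step(arm,[0,.006],[0,-.006],6,7,1)
arm.movel(pose(0,.06),max_speed=.15)
arm.movel(pose(-.10,.06),max_speed=.2)
look(capture,finder,"p3"); print(arm.state()["t"])
E
```

```text
[0.    0.004] 0.7; [0.    0.002] 0.6; [ 0. -0.] 0.8; [ 0.    -0.002] 3.3; [ 0.    -0.004] 7.6; stop
t 18.1583
top 0.79 628 (array([ 0.26103225, -0.02378923]), np.float64(-0.8742890255360086))
side 0.78 846 (array([ 0.26237209, -0.01366585]), np.float64(-0.6367139933155426))
both (array([ 0.26283907, -0.01886318]), np.float64(-0.7516476210734019))
19.5833
```

View pics/p3.png

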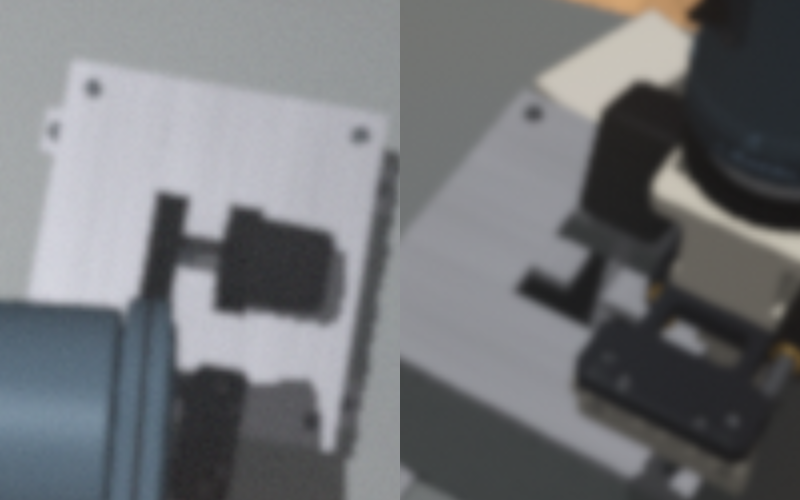

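The top view shows the head at (285,265), in the right-hand end of the cross channel: cross 0.26, shift -0.02. Now the forward push, until I feel the end stop.

```bash
python3 - <<'E'
from h import *
from plant import arm, solver, capture, finder
arm.movel(pose(-.10,-.036),max_speed=.2)
step(arm,[-.07,-.036],[.0,-.036],10,14,0)
step(arm,[.0,-.036],[.022,-.036],15,14,0)
arm.pause(.4); print(force(arm))
arm.movel(pose(-.10,-.036),max_speed=.15)
arm.movel(pose(-.12,-.036,.30),max_speed=.2)
arm.goto(pose(-.20,.0,.35),quat())
look(capture,finder,"p4"); print(arm.state()["t"])
for n in ("screwdriver","spray_can","parts_bin","power_pack"):
    for c in("top","side"): print(n,c,[np.round(d["centre"],3).tolist() for d in finder.find_in(c,n)[:1]])
E
```

```text
[-0.063 -0.036] 0.3; [-0.056 -0.036] 0.7; [-0.049 -0.036] 1.3; [-0.042 -0.036] 0.8; [-0.035 -0.036] 1.5; [-0.028 -0.036] -1.3; [-0.021 -0.036] -2.5; [-0.014 -0.036] -1.8; [-0.007 -0.036] -1.5; [ 0.    -0.036] -1.0; t 23.3833
[ 0.0015 -0.036 ] -0.9; [ 0.0029 -0.036 ] -0.7; [ 0.0044 -0.036 ] -0.8; [ 0.0059 -0.036 ] -1.1; [ 0.0073 -0.036 ] -3.4; [ 0.0088 -0.036 ] -5.8; [ 0.0103 -0.036 ] -9.2; [ 0.0117 -0.036 ] -13.0; [ 0.0132 -0.036 ] -15.8; stop
t 25.6333
[-16.57620356  -0.24178416   5.84905443]
top 0.84 758 (array([0.26186798, 0.27168228]), np.float64(-0.8063086035358956))
side 0.67 1048 (array([0.3046875, 0.301875 ]), np.float64(-0.761719884347815))
both (array([0.26268823, 0.27171088]), np.float64(-0.783692404537245))
28.4917
screwdriver top [[0.448, 0.202, 0.023]]
screwdriver side [[0.441, 0.206, 0.022]]
spray_can top [[0.668, 0.178, 0.101]]
spray_can side [[0.67, 0.195, 0.095]]
parts_bin top [[0.42, -0.224, 0.0]]
parts_bin side [[0.41, -0.233, 0.014]]
power_pack top [[0.587, -0.222, 0.033]]
power_pack side [[0.57, -0.24, 0.033]]
```

View pics/p4.png

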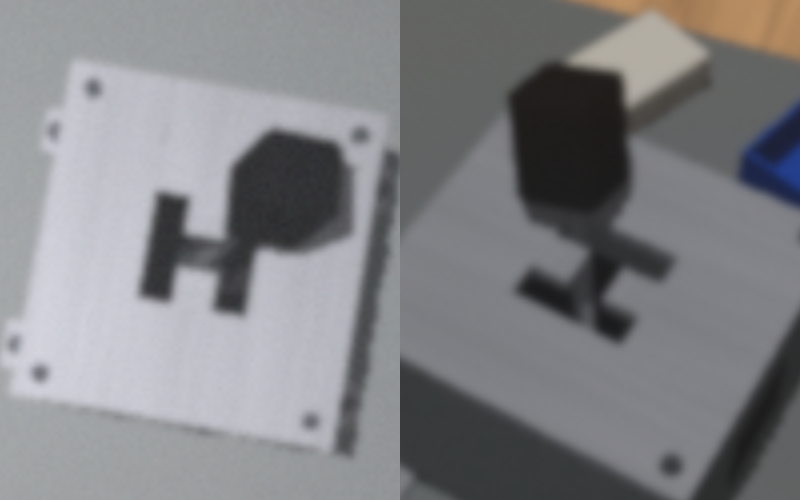

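The head now stands front right (top view (290,190)), with shift about 0.27 and cross about 0.26. I felt the end stop, the robot is clear, and the loose things have not moved.

```bash
python3 -c "
from plant import arm
print(arm.job_done())"
```

```text
the job is handed in; nothing more can be done
None
```

The stick is home in the third slot (cross about 0.26, shift about 0.27 by camera fit), reached by fingertip pushes only and never pinched; the robot is clear, the loose things show no visible movement, and the job was handed in at about 29 s of the 72 s, with no verdict returned.

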